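# Set and nip up a clamp arm on a circuit-board holder, and prove that it holds

### The job

One clamp arm of the board holder, the one with the orange lever, stands loose and drawn back: push it by its upturned tab towards the board until its notch bears gently on the board's edge. Then swing the orange lever clockwise (seen from above) until it takes up, load it to about 0.5 newton metre, never above 0.75, and keep that load on for a moment with the lever standing still. Let go and prove the clamp: from the board's side press the tab back, away from the board, with about 7 newtons for a moment, see that the arm does not give, then let go of everything; leave the board and the things lying about undisturbed.

Things in the scene. Friction and masses are not known exactly. Their poses are not given: they have to be found in the camera images.
- holder: Black benchtop preheater, 420 x 480 x 60 mm, with white ceramic tiles and an aluminium board holder; fixed. Origin: centre of its underside; x from the clamp-arm side (near the robot) to the far rail, y along the rails, z up. The front rail (30 mm wide, top 120 mm above the bench) carries three clamp arms; the two with black levers, 115 and 195 mm to +y of the orange one, stay as they are.
- clamp: The loose clamp arm: aluminium bar 129 x 30 x 8 mm across the front rail, upturned tab at the end near the robot. Origin: on its underside (120 mm above the bench), 45 mm behind the notch and 79 mm in front of the tab's board-side face; x points to the board. It only slides along x (about 1.2 N of friction when loose). In the rules clamp_c1 is the tab's board-side half, clamp_c2 its robot-side half.
- clamp_notch (a point): Upright face of the notch at the arm's tip, which is to bear on the board's edge; on the arm's middle line, 6 mm above its underside. It starts 12 to 40 mm short of the board.
- clamp_tab (a point): Middle of the top edge of the arm's upturned tab, 150 mm above the bench. The tab is 30 mm wide and rises 22 mm above the bar; its two faces lie 2.5 mm either side of this point along the arm.
- screw: Clamp screw in the arm's slot, black hub 19 mm across, the orange lever on top. Origin: on its vertical axis near the top of the bar (128 mm above the bench; it feeds down up to 5 mm in tightening). The axis stays put on the rail. Self-locking: it stays where it is left and keeps the highest load given. 0.5 N m presses the arm with about 40 N (contact force of screw and clamp), 0.75 with about 60 N.
- lever: The orange lever, fast on the screw; origin on the screw's axis, x along the lever. A round bar 11 mm thick, level from 30 to 58 mm out, some 35 mm clear above arm and rail. Clockwise (towards the robot) it runs almost freely for 0.4 to 0.7 rad, then takes up and the torque rises to 0.5 N m in another 0.2 to 0.3 rad. Where it takes up differs each time (its handle can be re-set on the hub).
- lever_end (a point): Middle of the lever's round end (15 mm across), 60 mm from the screw's axis, 168 to 173 mm above the bench at first; it sinks 2 to 5 mm in tightening. It points roughly to the holder's -y at first. Torque = push square to the lever times distance from the axis: 9.3 N at 54 mm is 0.5 N m.
- board: Blue circuit board 170 x 170 x 2 mm, 0.35 kg, loose in the holder with 0.5 mm of play, its underside 123.5 mm above the bench. Origin: centre of its underside; x, y as the holder's. The edge facing the robot is 85 mm from the origin along -x; the notch must end within 1.5 mm of that edge.
- spudger: A blue plastic prying tool, 150 mm long, 12 mm wide, 5 mm thick, lying on the black deck near the arms. Origin: underside, in the middle of its broad part.
- flux_jar: A small amber jar with a black cap, 48 mm across and 40 mm high, standing on the bench. Origin: centre of its underside.
- heatsink: A finned aluminium heatsink, 40 x 40 x 24 mm, on the bench. Origin: centre of its underside.
There are look-alikes about, which are no part of the job. Leave any brown or white look-alike of the board alone.

How it is judged:
By the outcome, as a careful person would: the job done as asked, in the order asked, and still so for the second after the job is handed in, with the robot touching nothing.
It also fails if it takes over 72 s, if anything falls off the work surface, if the arm or the gripper's body presses on something with over 40 N, if the wrist force passes 120 N, or if a joint passes its speed limit or range.

### The arm

A 6-joint arm with a two-finger parallel gripper is mounted at the origin on the work surface. World frame = base frame: x ahead of the robot, y to its left, z up, the work surface at z = 0. Lengths are in mm, angles in rad, forces in N, time in s.
With the tool pointing down it reaches from about 250 to 775 mm from the base axis. Payload 4 kg.
Tool frame: the origin (TCP) lies between the finger pads; the fingertips stand 25 mm ahead of it and the grasp point (between the pads) lies 6 mm ahead of it; z points along the fingers, y is the line along which they close (so a half turn about z gives the same grasp; the last joint's range is limited). The gripper opens to 94 mm and grips with 3 to 60 N. Pads are 16 mm wide; open, the fingers measure 119 mm over their backs; the gripper's body (75 mm by 177 mm) begins 78 mm behind the grasp point.
Start: joints at [1.042, 0.087, 1.371, -0, 1.684, -0.103], TCP at [227.19, 500.906, 191.606] pointing down, gripper open.
Joint ranges: [-3.1, 3.1], [-0.76, 2.03], [0.27, 2.55], [-1.08, 4.22], [0.17, 2.65], [-2.57, 2.57]. Speed limits (rad/s): [2.79, 2.79, 3.14, 3.14, 3.14, 3.14].

### API

Orientations are given as a 3x3 rotation matrix whose columns are the frame's x, y, z axes.
In Python, from plant import env, cams gives the robot as it stands.
- The arm moves only by the tool arm_command, never from a script. Its argument "motion" is a list of rows, each an object with "linear": the shift along the tool's x, y, z in cm, a list of three; "angular": the turn, a rotation vector about the tool's x, y, z in degrees, a list of three. In form: [{"linear": [tx, ty, tz], "angular": [wx, wy, wz]}, ...]. A call has 1 to 20 rows; each row is the pose to reach, as a shift and turn from the pose commanded when the call began, along the tool's axes at that moment; what a row does not reach only later rows make up. A row lasts 1/10 s, in which the tool goes at most 50 mm and 8.59 degrees, less where a joint would pass 70% of its speed; a pose out of reach is approached as far as the arm can. A call with a gripper value outside its range is refused whole. "jaw" is the gripper's target within -1 to 1 (fully open at 1, half-way at 0, shut at -1), set as the call begins (left out, the last holds). The fingers move at their own pace and stop on an object; "newtons" is the grip in N (left out, the last holds). Time passes only in rows, so rows that repeat a pose let the fingers close. It gives the time, the measured TCP pose, the force, the opening and the grip force at its end, in the units of the state.
- env.observe(): the state, without advancing time (a new reading comes with each control period).
- cams.grab_frame(name): name is "scene" or "top"; returns a dict with "img" (384x512x3 uint8, blue, green, red), "fx", "fy", "cx", "cy" (pixels), "pose" (4x4, takes a point from camera to world coordinates). Camera axes: x right, y down, z forward; pixel columns grow to the right and rows downward; lengths in mm; the calibration is good to about 2 mm. A picture is of the moment at which its call begins. There is no depth.
- env.sign_off(): hands the job in; it is judged then, once.
Trained networks look in a picture, given as the dict that the camera call returned (one of the last four; its "shot" number tells which), for a name from the list of things; names that differ only in an ending like _2 or _b are one class to them, and where a whole thing is asked for, a point or a joint stands for the part that bears it (a point fixed in the world has none). Each returns a list of dicts, best first, with "confidence" (0 to 1); they miss things now and then, are a little off and sometimes report something else, mostly with a low value. They report only what shows in the picture. A call takes as long as a camera call. They do not tell look-alikes from the thing itself.
- cams.look_for(picture, thing): "xy" ([column, row] in pixels, amid what is visible of it).
- cams.silhouettes(picture, thing): "pixels" (384x512 bool, what is visible of it) and "xy" ([column, row] in pixels, amid what is visible of it).
- cams.mark_of(picture, thing): "xy" ([column, row] in pixels: a listed point, or the origin of a listed thing).
The state is a dict: "clock": time; "joints": joint angles; "qvel": joint speeds; "tau": joint torques, N m; "eef_pos": TCP position; "eef_rot": TCP orientation; "ft_force": force on the tool from outside, world axes, zero at the start; "ft_torque": the same for the moment, N m; "finger_gap": opening from 0.0 (shut) to 1.0 (fully open); "grip_force": force on a finger pad.
Only numpy, scipy, OpenCV 4.12 (cv2) and the standard library are available. Lean on these libraries where they do the work, as an engineer would, in place of code of your own. Each camera call takes 0.05 s, during which the arm holds its last target. There are 200 camera calls.

## Working session

There is one attempt and no reset: what is moved stays moved. The work goes in short steps, Python scripts to look and compute and a tool call to move; the robot and the scene stay as the last step left them, time stands still between calls to the robot, and variables do not carry over. Pictures are saved under pics/ and viewed, at most 10 in all, crops included, and the job is handed in when it is done.

Besides the shell and the picture viewer there is one more tool, called after ">>>" as name(argument=value, ...), one argument or row to a line, values as JSON. arm_command: Moves the arm, as the interface text tells. Its arguments: {"type":"object","properties":{"motion":{"type":"array","items":{"type":"object","properties":{"linear":{"type":"array","items":{"type":"number"}},"angular":{"type":"array","items":{"type":"number"}}}}},"jaw":{"type":"number"},"newtons":{"type":"number"}},"required":["motion"]}

```bash
mkdir -p pics; cat > h.py <<'E'
import numpy as np, cv2
from plant import env, cams
def ray(p,xy):
    T=np.array(p["pose"]);d=T[:3,:3]@np.array([(xy[0]-p["cx"])/p["fx"],(xy[1]-p["cy"])/p["fy"],1.]);return T[:3,3],d
def atz(p,xy,z):
    o,d=ray(p,xy);return o+d*(z-o[2])/d[2]
def tri(ps,xys):
    A=np.zeros((3,3));b=np.zeros(3)
    for p,xy in zip(ps,xys):
        o,d=ray(p,xy);d=d/np.linalg.norm(d);M=np.eye(3)-np.outer(d,d);A+=M;b+=M@o
    return np.linalg.solve(A,b)
def proj(p,X):
    T=np.array(p["pose"]);c=T[:3,:3].T@(np.array(X)-T[:3,3]);return [p["fx"]*c[0]/c[2]+p["cx"],p["fy"]*c[1]/c[2]+p["cy"]]
E
python3 - <<'E'
from h import *
ps={n:cams.grab_frame(n) for n in("scene","top")}
for n,p in ps.items():
    cv2.imwrite(f"pics/{n}0.png",p["img"]); print(n,np.round(p["pose"],3).tolist(),p["fx"])
    for t in ["holder","clamp","clamp_notch","clamp_tab","screw","lever","lever_end","board","spudger"]:
        z=dict(holder=0,clamp=120,clamp_notch=126,clamp_tab=150,screw=128,lever=170,lever_end=170,board=123.5,spudger=60)[t]
        print(t,[(np.round(r["xy"],1).tolist(),round(r["confidence"],2),np.round(atz(p,r["xy"],z)).tolist()) for r in cams.mark_of(p,t)[:4]])
s=env.observe();print(s["clock"],s["eef_rot"],s["ft_force"])
E
```

```text
scene [[0.841, 0.397, -0.368, 973.02], [0.541, -0.593, 0.596, -605.846], [0.018, -0.701, -0.713, 950.147], [0.0, 0.0, 0.0, 1.0]] 391.3421446299086
holder [([297.6, 230.0], 0.57, [698.0, 95.0, 0.0])]
clamp [([257.3, 205.0], 0.85, [595.0, 22.0, 120.0])]
clamp_notch [([271.5, 208.0], 0.7, [637.0, 30.0, 126.0])]
clamp_tab [([233.4, 191.5], 0.74, [526.0, 4.0, 150.0]), ([268.7, 206.1], 0.21, [637.0, 13.0, 150.0])]
screw [([269.2, 206.0], 0.55, [629.0, 31.0, 128.0])]
lever [([265.3, 206.7], 0.69, [639.0, -10.0, 170.0])]
lever_end [([268.6, 211.9], 0.52, [656.0, -20.0, 170.0]), ([267.6, 206.9], 0.41, [644.0, -7.0, 170.0]), ([273.6, 210.9], 0.22, [665.0, -10.0, 170.0])]
board [([318.5, 203.7], 0.77, [739.0, 119.0, 123.0]), ([185.1, 332.9], 0.69, [664.0, -376.0, 124.0]), ([333.8, 142.1], 0.68, [659.0, 395.0, 124.0])]
spudger [([254.1, 190.7], 0.4, [528.0, 112.0, 60.0])]
top [[-0.021, -0.997, 0.077, 458.646], [-0.999, 0.023, 0.025, 53.397], [-0.027, -0.076, -0.997, 1372.161], [0.0, 0.0, 0.0, 1.0]] 432.7207730359714
holder [([256.8, 144.7], 0.7, [697.0, 97.0, 0.0])]
clamp [([284.4, 167.3], 0.8, [608.0, 14.0, 120.0])]
clamp_notch [([277.1, 151.8], 0.65, [653.0, 34.0, 126.0])]
clamp_tab []
screw [([279.0, 165.7], 0.65, [612.0, 30.0, 128.0])]
lever [([279.9, 161.2], 0.45, [619.0, 28.0, 170.0])]
lever_end [([297.4, 144.4], 0.41, [666.0, -23.0, 170.0])]
board [([395.9, 164.6], 0.79, [607.0, -307.0, 124.0]), ([401.9, 232.5], 0.69, [413.0, -315.0, 124.0]), ([252.2, 120.1], 0.62, [749.0, 105.0, 124.0]), ([118.8, 171.6], 0.62, [607.0, 499.0, 124.0])]
spudger [([251.3, 197.4], 0.68, [525.0, 115.0, 60.0])]
1.0 [[-9.10706684e-01  4.13053671e-01  1.00257152e-05]
 [ 4.13053671e-01  9.10706680e-01  8.83572851e-05]
 [ 2.73658152e-05  8.46087286e-05 -9.99999996e-01]] [ 0.0461833  -0.29807965 -0.74824627]
```

```bash
python3 - <<'E'
import cv2,numpy as np
a=cv2.imread("pics/scene0.png")[150:270,190:390];b=cv2.imread("pics/top0.png")[90:240,190:340]
a=cv2.resize(a,(800,480),interpolation=3)
b=cv2.resize(b,(600,600),interpolation=3)
cv2.imwrite("pics/sc.png",a);cv2.imwrite("pics/tc.png",b)
E
```

```text
(no output)
```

View pics/sc.png

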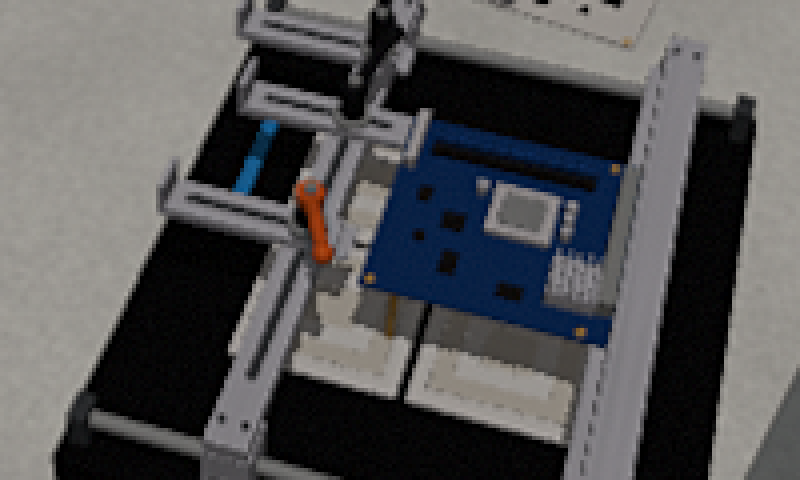

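View pics/tc.png

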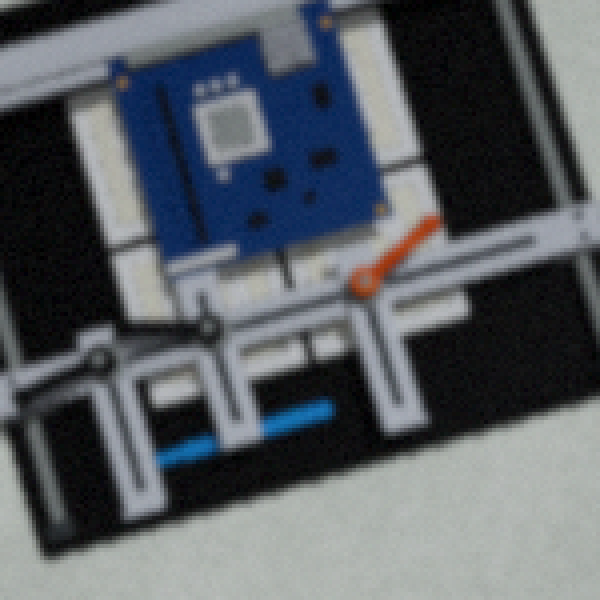

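View pics/top0.png

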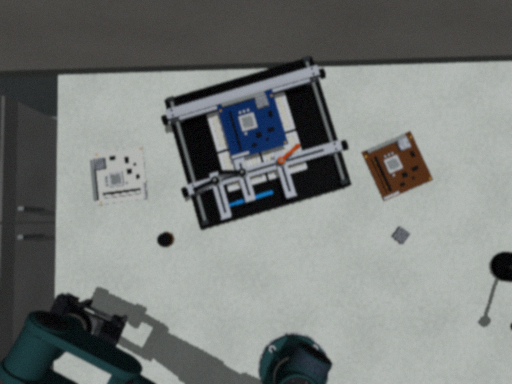

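The crops show the orange lever with its hub at top-pixel (281,161) and its end at (298,145). The tab is at top (291,196) and scene (233,192). The blue board sits in the holder at top (252,120). The brown board (395,165) and the white one (119,172) are look-alikes on the bench, and the arms with black levers stay as they are. Next I measure yaw and positions.

```bash
python3 - <<'E'
from h import *
ps=[cams.grab_frame(n) for n in("scene","top")]
for p in ps:
    for r in cams.silhouettes(p,"board"):
        if abs(r["xy"][0]-(252 if p is ps[1] else 318))>30: continue
        m=r["pixels"].astype(np.uint8); c=max(cv2.findContours(m,0,1)[0],key=cv2.contourArea)
        W=np.array([atz(p,q[0],125.5)[:2] for q in c],np.float32)
        print("board",r["xy"],cv2.minAreaRect(W), cv2.boxPoints(cv2.minAreaRect(W)).round().tolist())
    hsv=cv2.cvtColor(p["img"],cv2.COLOR_BGR2HSV)
    m=((hsv[...,0]<15)&(hsv[...,1]>150)&(hsv[...,2]>100)).astype(np.uint8); 
    x0=(265,305,140,170) if p is ps[1] else (258,280,190,220)
    ys,xs=np.nonzero(m[x0[2]:x0[3],x0[0]:x0[1]]); 
    W=np.array([atz(p,(x+x0[0],y+x0[2]),172)[:2] for x,y in zip(xs,ys)],np.float32); print("lever",len(W),cv2.minAreaRect(W),cv2.boxPoints(cv2.minAreaRect(W)).round().tolist())
    for r in cams.silhouettes(p,"clamp")[:4]:
        m=r["pixels"].astype(np.uint8); c=max(cv2.findContours(m,0,1)[0],key=cv2.contourArea)
        W=np.array([atz(p,q[0],128)[:2] for q in c],np.float32);print("clamp",r["xy"],r["confidence"],m.sum(),cv2.minAreaRect(W),cv2.boxPoints(cv2.minAreaRect(W)).round().tolist())
print("tab",tri(ps,[(232.8,192.5),(291.3,196)]),"hub",tri(ps,[(190+310/4,150+186/4),(281.3,160.8)]),"end",tri(ps,[(190+323/4,150+255/4),(190+433/4,90+222/4)]))
E
```

```text
board [331.1, 143.1] ((653.1364135742188, 403.63702392578125), (149.7899932861328, 167.95626831054688), 5.489549160003662) [[571.0, 480.0], [587.0, 313.0], [736.0, 327.0], [720.0, 494.0]]
board [317.0, 204.9] ((734.782470703125, 107.46709442138672), (174.9550323486328, 177.22076416015625), 14.91357421875) [[627.0, 171.0], [673.0, -1.0], [842.0, 44.0], [797.0, 216.0]]
board [292.3, 243.3] ((695.8225708007812, 77.42840576171875), (415.40594482421875, 570.2105102539062), 15.11688232421875) [[421.0, 299.0], [570.0, -252.0], [971.0, -144.0], [822.0, 407.0]]
lever 79 ((642.18408203125, -1.5515213012695312), (16.83637046813965, 64.33256530761719), 36.46991729736328) [[616.0, 19.0], [655.0, -32.0], [668.0, -22.0], [630.0, 29.0]]
clamp [244.9, 203.7] 0.62 427 ((563.2510986328125, 5.169897079467773), (109.61998748779297, 46.9576416015625), 7.593824863433838) [[506.0, 21.0], [512.0, -25.0], [621.0, -11.0], [614.0, 36.0]]
board [252.2, 121.8] ((736.4286499023438, 106.56378936767578), (173.22132873535156, 170.08285522460938), 15.567046165466309) [[630.0, 165.0], [676.0, 1.0], [843.0, 48.0], [797.0, 212.0]]
lever 77 ((641.5897216796875, 4.463897705078125), (15.845012664794922, 75.32730102539062), 43.812103271484375) [[610.0, 26.0], [662.0, -28.0], [673.0, -17.0], [621.0, 37.0]]
clamp [284.8, 179.1] 0.79 305 ((564.8056640625, 9.46042251586914), (91.69284057617188, 25.571636199951172), 14.679369926452637) [[517.0, 10.0], [524.0, -15.0], [612.0, 9.0], [606.0, 33.0]]
clamp [261.8, 153.4] 0.61 17755 ((683.5927734375, 92.49296569824219), (400.7200012207031, 499.2442321777344), 15.410378456115723) [[424.0, 280.0], [557.0, -201.0], [943.0, -95.0], [810.0, 386.0]]
tab [524.43456935  -0.99399786 149.33658509] hub [622.37080465  24.83718549 168.44983856] end [663.16095958 -24.06679566 171.21579418]
```

```bash
cat > g.py <<'E'
import numpy as np,sys
from plant import env
U=np.array([.9646,.2639]);V=np.array([-.2639,.9646])
# holder-aligned coords: (u,v,z); theta = world heading of tool x, deg
def show():
    s=env.observe();p=np.array(s["eef_pos"]);R=np.array(s["eef_rot"]);f=np.array(s["ft_force"])
    print("t",round(s["clock"],2),"u,v,z",(p[:2]@U).round(2),(p[:2]@V).round(2),p[2].round(2),"th",np.degrees(np.arctan2(R[1,0],R[0,0])).round(2),
     "f(u,v,z)",(f[:2]@U).round(2),(f[:2]@V).round(2),f[2].round(2),"gap",round(s["finger_gap"],3),"q6",np.round(s["joints"][5],2));return p,R
def go(u,v,z,th):
    p,R=show();t=np.r_[u*U+v*V,z];d=R.T@(t-p)/10
    th0=np.degrees(np.arctan2(R[1,0],R[0,0]));print("lin cm",d.round(3),"angz deg",round(-((th-th0+180)%360-180),2))
if len(sys.argv)>4: go(*map(float,sys.argv[1:5]))
else: show()
E
python3 g.py 478 -140 215 195.3
```

```text
t 1.3 u,v,z 351.33 423.22 191.59 th 155.6 f(u,v,z) -0.86 -0.16 -0.03 gap 1.0 q6 -0.1
lin cm [-45.723 -35.242  -2.344] angz deg -39.7
```

>>> arm_command(
  motion=[
    {"linear": [-3.8,-2.9,-2.3],"angular": [0,0,-3.3]},
    {"linear": [-7.6,-5.8,-2.3],"angular": [0,0,-6.6]},
    {"linear": [-11.4,-8.8,-2.3],"angular": [0,0,-9.9]},
    {"linear": [-15.2,-11.7,-2.3],"angular": [0,0,-13.2]},
    {"linear": [-19,-14.7,-2.3],"angular": [0,0,-16.5]},
    {"linear": [-22.9,-17.6,-2.3],"angular": [0,0,-19.9]},
    {"linear": [-26.7,-20.5,-2.3],"angular": [0,0,-23.2]},
    {"linear": [-30.5,-23.5,-2.3],"angular": [0,0,-26.5]},
    {"linear": [-34.3,-26.4,-2.3],"angular": [0,0,-29.8]},
    {"linear": [-38.1,-29.4,-2.3],"angular": [0,0,-33.1]},
    {"linear": [-41.9,-32.3,-2.3],"angular": [0,0,-36.4]},
    {"linear": [-45.7,-35.2,-2.3],"angular": [0,0,-39.7]},
    {"linear": [-45.7,-35.2,-2.3],"angular": [0,0,-39.7]},
    {"linear": [-45.7,-35.2,-2.3],"angular": [0,0,-39.7]},
  ],
  jaw=-1,
  newtons=20,
)

```text
clock: 2.7
eef_pos: [497.9, -9.0, 214.2]
eef_rot: [[-0.965, -0.261, -0.001], [-0.261, 0.965, 0.001], [0.001, 0.001, -1.0]]
ft_force: [-0.4, -0.3, -1.3]
finger_gap: 0.002
grip_force: 0.0
```

```bash
python3 g.py 478 -140 158 195.3
```

```text
t 2.7 u,v,z 477.93 -140.13 214.19 th -164.85 f(u,v,z) -0.44 -0.24 -1.28 gap 0.002 q6 -1.97
lin cm [-1.700e-02  5.000e-03  5.619e+00] angz deg -0.15
```

>>> arm_command(
  motion=[
    {"linear": [0,0,2],"angular": [0,0,0]},
    {"linear": [0,0,4],"angular": [0,0,0]},
    {"linear": [0,0,5.6],"angular": [0,0,0]},
    {"linear": [0,0,5.6],"angular": [0,0,0]},
    {"linear": [-0.3,0,5.6],"angular": [0,0,0]},
    {"linear": [-0.6,0,5.6],"angular": [0,0,0]},
    {"linear": [-0.9,0,5.6],"angular": [0,0,0]},
    {"linear": [-1.2,0,5.6],"angular": [0,0,0]},
    {"linear": [-1.5,0,5.6],"angular": [0,0,0]},
    {"linear": [-1.8,0,5.6],"angular": [0,0,0]},
    {"linear": [-2.0,0,5.6],"angular": [0,0,0]},
    {"linear": [-2.0,0,5.6],"angular": [0,0,0]},
  ],
)

```text
clock: 3.9
eef_pos: [517.5, -3.2, 158.4]
eef_rot: [[-0.965, -0.264, -0.0], [-0.264, 0.965, 0.0], [0.0, 0.0, -1.0]]
ft_force: [-0.5, 0.2, 0.1]
finger_gap: 0.003
grip_force: 0.0
```

```bash
python3 g.py; python3 - <<'E'
from h import *
p=cams.grab_frame("scene");cv2.imwrite("pics/a.png",cv2.resize(p["img"][140:230,200:320],(800,600),interpolation=3))
E
```

```text
t 3.9 u,v,z 498.33 -139.6 158.44 th -164.7 f(u,v,z) -0.44 0.31 0.06 gap 0.003 q6 -1.95
```

View pics/a.png

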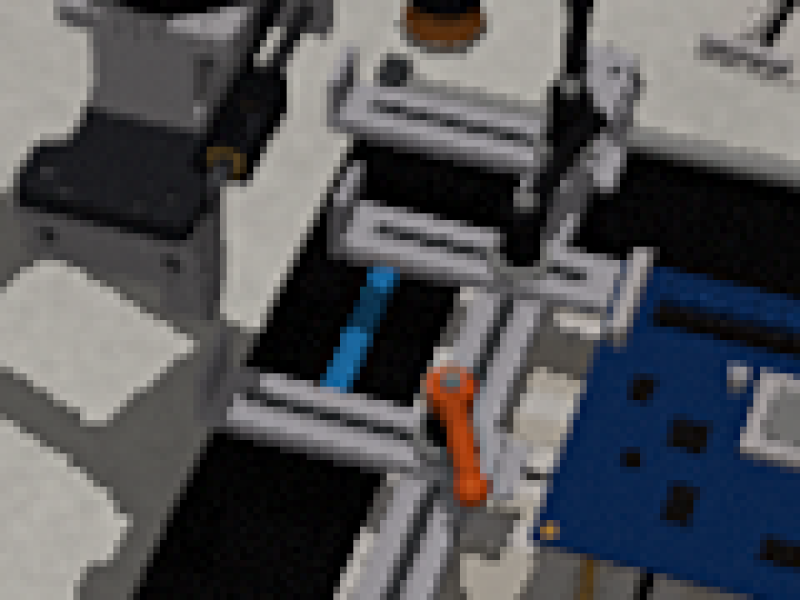

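The gripper's finger stands right behind the tab (crop 225,395), and the tip is still short of the board's corner (545,530). I push on.

>>> arm_command(
  motion=[
    {"linear": [-0.3,0,0]},
    {"linear": [-0.6,0,0]},
    {"linear": [-0.8,0,0]},
    {"linear": [-1.0,0,0]},
    {"linear": [-1.2,0,0]},
    {"linear": [-1.2,0,0]},
  ],
)

```text
invalid input
```

```bash
python3 g.py;  python3 - <<'E'
from h import *
ps=[cams.grab_frame(n) for n in("scene","top")]
for p in ps:
    for t in("clamp_notch","clamp_tab","clamp"):print(t,[(np.round(r["xy"],1).tolist(),round(r["confidence"],2)) for r in cams.mark_of(p,t)[:2]])
E
```

```text
t 3.95 u,v,z 498.17 -139.57 158.46 th -164.7 f(u,v,z) 0.5 0.57 -0.42 gap 0.005 q6 -1.95
clamp_notch [([274.2, 209.0], 0.55)]
clamp_tab [([230.1, 191.4], 0.76)]
clamp [([256.4, 206.4], 0.58)]
clamp_notch [([277.9, 151.0], 0.59), ([281.4, 168.8], 0.28)]
clamp_tab []
clamp [([283.1, 166.4], 0.64)]
```

Angular is required in every row.

>>> arm_command(
  motion=[
    {"linear": [-0.3,0,0],"angular": [0,0,0]},
    {"linear": [-0.6,0,0],"angular": [0,0,0]},
    {"linear": [-0.8,0,0],"angular": [0,0,0]},
    {"linear": [-1.0,0,0],"angular": [0,0,0]},
    {"linear": [-1.2,0,0],"angular": [0,0,0]},
    {"linear": [-1.2,0,0],"angular": [0,0,0]},
  ],
)

```text
clock: 4.95
eef_pos: [529.1, 0.1, 158.5]
eef_rot: [[-0.965, -0.264, -0.0], [-0.264, 0.965, 0.0], [-0.0, 0.0, -1.0]]
ft_force: [-1.0, -0.0, 0.4]
finger_gap: 0.004
grip_force: 0.0
```

```bash
python3 g.py
```

```text
t 4.95 u,v,z 510.38 -139.53 158.5 th -164.69 f(u,v,z) -0.99 0.24 0.45 gap 0.004 q6 -1.95
```

>>> arm_command(
  motion=[
    {"linear": [-0.1,0,0],"angular": [0,0,0]},
    {"linear": [-0.2,0,0],"angular": [0,0,0]},
    {"linear": [-0.3,0,0],"angular": [0,0,0]},
    {"linear": [-0.3,0,0],"angular": [0,0,0]},
  ],
)

```text
clock: 5.35
eef_pos: [531.8, 0.8, 158.6]
eef_rot: [[-0.965, -0.264, 0.0], [-0.264, 0.965, 0.0], [-0.0, 0.0, -1.0]]
ft_force: [0.2, -0.4, -0.1]
finger_gap: 0.003
grip_force: 0.0
```

```bash
python3 g.py; python3 - <<'E'
from h import *
p=cams.grab_frame("scene");cv2.imwrite("pics/b.png",cv2.resize(p["img"][170:230,220:300],(800,600),interpolation=3))
E
```

```text
t 5.35 u,v,z 513.23 -139.56 158.57 th -164.7 f(u,v,z) 0.11 -0.46 -0.09 gap 0.003 q6 -1.94
```

View pics/b.png

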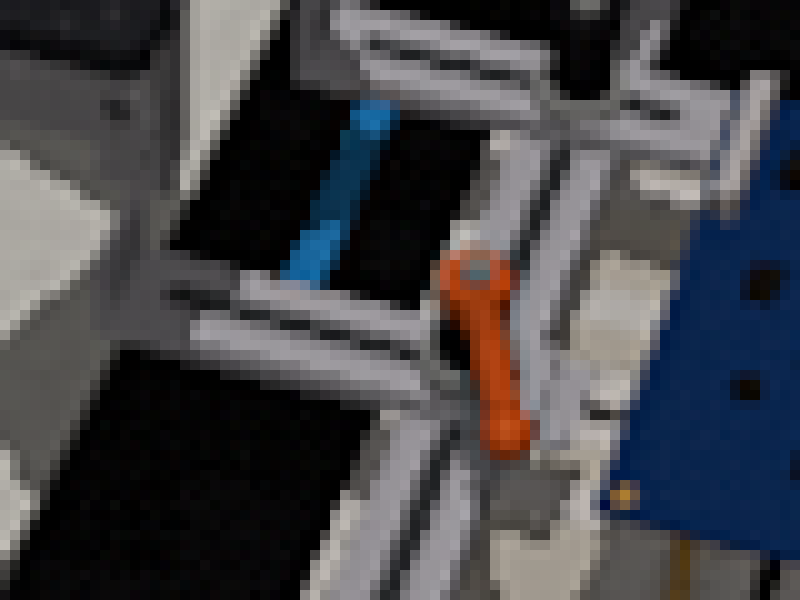

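The notch tip (crop 590,400) is still about 10 mm short of the board edge (640,400). I keep pushing.

>>> arm_command(
  motion=[
    {"linear": [-0.15,0,0],"angular": [0,0,0]},
    {"linear": [-0.3,0,0],"angular": [0,0,0]},
    {"linear": [-0.45,0,0],"angular": [0,0,0]},
    {"linear": [-0.6,0,0],"angular": [0,0,0]},
    {"linear": [-0.6,0,0],"angular": [0,0,0]},
  ],
)

```text
clock: 5.9
eef_pos: [537.7, 2.4, 158.5]
eef_rot: [[-0.965, -0.264, -0.0], [-0.264, 0.965, 0.0], [-0.0, 0.0, -1.0]]
ft_force: [-0.3, -0.2, 0.1]
finger_gap: 0.003
grip_force: 0.0
```

```bash
python3 g.py; python3 - <<'E'
from h import *
p=cams.grab_frame("scene");cv2.imwrite("pics/c.png",cv2.resize(p["img"][170:230,220:300],(800,600),interpolation=3))
E
python3 g.py
```

```text
t 5.9 u,v,z 519.32 -139.54 158.5 th -164.69 f(u,v,z) -0.3 -0.13 0.07 gap 0.003 q6 -1.94
t 5.95 u,v,z 519.25 -139.53 158.54 th -164.69 f(u,v,z) 0.25 -0.67 -0.21 gap 0.007 q6 -1.94
```

View pics/c.png

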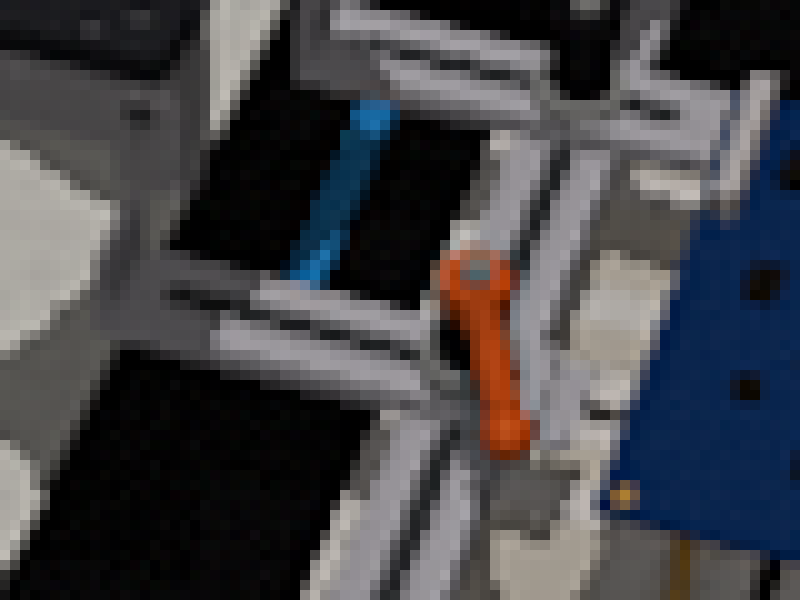

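```bash
python3 - <<'E'
from h import *
from g import U,V
ps=[cams.grab_frame(n) for n in("scene","top")]
s0=[cv2.imread(f"pics/{n}0.png") for n in("scene","top")]
e=np.array(env.observe()["eef_pos"]);print(e)
for p,i in zip(ps,s0):
    print("tip",proj(p,e-[0,0,25]),"tcp",proj(p,e))
    for (u,v,z) in [(505.6,-155,150),(505.6,-125,150),(503,-140,128),(505.6,-140,150),(528,-140,128),(632,-140,126),(652.8,-140,125.5)]:
        X=np.r_[u*U+v*V,z];print((u,v,z),np.round(proj(p,X),1))
a,b=s0[0][165:225,215:295],ps[0]["img"][165:225,215:295]
o=np.hstack([cv2.resize(x,(400,300),interpolation=cv2.INTER_NEAREST) for x in(a,b)])
a,b=s0[1][140:200,250:330],ps[1]["img"][140:200,250:330]
o2=np.hstack([cv2.resize(x,(400,300),interpolation=cv2.INTER_NEAREST) for x in(a,b)])
cv2.imwrite("pics/d.png",cv2.convertScaleAbs(np.vstack([o,o2]),alpha=1.5))
E
```

```text
t 5.95 u,v,z 519.25 -139.53 158.54 th -164.69 f(u,v,z) 0.25 -0.67 -0.21 gap 0.007 q6 -1.94
[537.5252792    2.41190097 158.56207558]
tip [np.float64(236.47953532396565), np.float64(197.51912635774636)] tcp [np.float64(236.34100514192895), np.float64(191.441436617521)]
(505.6, -155, 150) [229.9 196.3]
(505.6, -125, 150) [233.6 188.9]
(503, -140, 128) [231.1 197.6]
(505.6, -140, 150) [231.8 192.6]
(528, -140, 128) [239.4 199.7]
(632, -140, 126) [274.8 208.9]
(652.8, -140, 125.5) [282.  210.9]
tip [np.float64(289.1651623960505), np.float64(191.0316583256041)] tcp [np.float64(289.5174096024846), np.float64(190.45731363085918)]
(505.6, -155, 150) [296.  193.7]
(505.6, -125, 150) [285.8 196.7]
(503, -140, 128) [290.9 196.5]
(505.6, -140, 150) [290.9 195.2]
(528, -140, 128) [288.4 188.1]
(632, -140, 126) [278.  153.9]
(652.8, -140, 125.5) [275.9 147.2]
```

View pics/d.png

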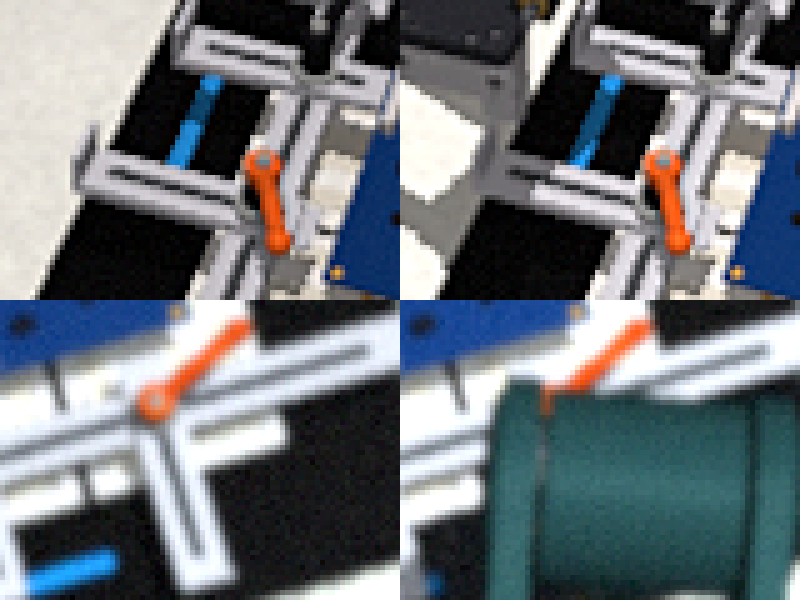

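```bash
python3 - <<'E'
from h import *
p=cams.grab_frame("scene")
for t in("clamp_notch","clamp_tab","clamp"):print(t,[(np.round(r["xy"],1).tolist(),round(r["confidence"],2)) for r in cams.mark_of(p,t)[:2]])
i0=cv2.imread("pics/scene0.png");i=p["img"]
for (c,r,w,h) in [(266,200,20,16),(240,195,20,12)]:
    T=i0[r:r+h,c:c+w];S=i[r-4:r+h+4,c-12:c+w+12];m=cv2.matchTemplate(S,T,5);print(cv2.minMaxLoc(m)[1:4:2],"noshift=(12,4)")
f=lambda x:cv2.resize((255*(x[175:211,222:250]/255.)**.5).astype(np.uint8),(392,504),interpolation=cv2.INTER_NEAREST)
cv2.imwrite("pics/e.png",np.hstack([f(i0),f(i)]))
E
```

```text
clamp_notch [([272.9, 211.3], 0.76), ([268.1, 207.0], 0.55)]
clamp_tab [([233.2, 190.7], 0.68)]
clamp [([258.0, 205.2], 0.67)]
(0.9996848702430725, (12, 4)) noshift=(12,4)
(0.917244017124176, (12, 4)) noshift=(12,4)
```

View pics/e.png

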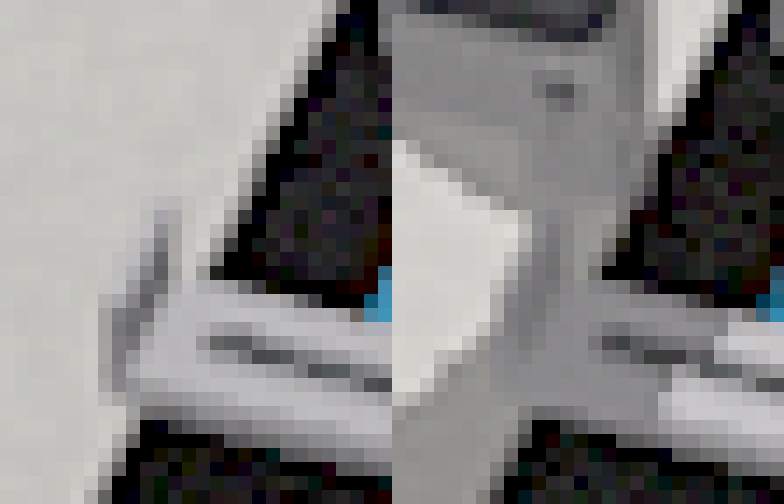

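```bash
python3 - <<'E'
from h import *
p=cams.grab_frame("scene");s=env.observe();e=np.array(s["eef_pos"]);R=np.array(s["eef_rot"])
i=(255*(p["img"]/255.)**.6).astype(np.uint8)[70:230,110:310];i=cv2.resize(i,(750,600),interpolation=3)
P=lambda x:tuple(int(v) for v in (np.array(proj(p,e+R@np.array(x,float)))-[110,70])*3.75)
for z,c in((25,(0,0,255)),(0,(0,255,0))):
    cv2.polylines(i,[np.array([P((a,b,z)) for a,b in((8,12),(8,-12),(-8,-12),(-8,12))],np.int32)],True,c,1)
cv2.polylines(i,[np.array([P((a,b,-72)) for a,b in((37,88),(37,-88),(-37,-88),(-37,88))],np.int32)],True,(255,0,255),1)
cv2.imwrite("pics/f.png",i)
E
```

```text
(no output)
```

View pics/f.png

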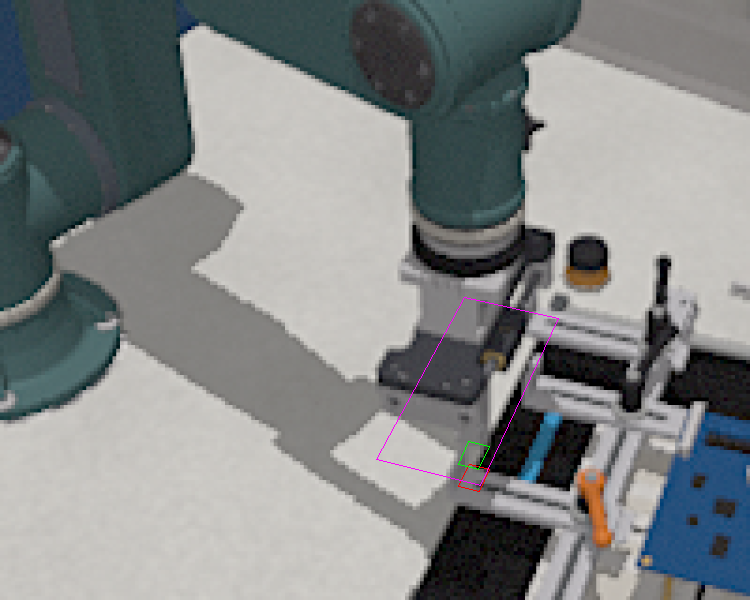

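The picture shows the arm unmoved: template match finds no shift. The fingers' visible bottom (f-crop 475,446) ends above the tab, roughly 40 mm above where the stated geometry puts it (red quad, row 490). So the finger passed over the tab. I'll draw back, go lower on the robot's side, where nothing stands, and push again.

>>> arm_command(
  motion=[
    {"linear": [2,0,0],"angular": [0,0,0]},
    {"linear": [4,0,0],"angular": [0,0,0]},
    {"linear": [5,0,0],"angular": [0,0,0]},
    {"linear": [5,0,0],"angular": [0,0,0]},
    {"linear": [5,0,1],"angular": [0,0,0]},
    {"linear": [5,0,2],"angular": [0,0,0]},
    {"linear": [5,0,3],"angular": [0,0,0]},
    {"linear": [5,0,3.6],"angular": [0,0,0]},
    {"linear": [5,0,3.6],"angular": [0,0,0]},
    {"linear": [5,0,3.6],"angular": [0,0,0]},
  ],
)

```text
clock: 7.3
eef_pos: [489.3, -10.7, 122.3]
eef_rot: [[-0.965, -0.264, -0.001], [-0.264, 0.965, 0.0], [0.0, 0.0, -1.0]]
ft_force: [0.8, 0.8, -0.5]
finger_gap: 0.01
grip_force: 0.0
```

```bash
python3 g.py; python3 - <<'E'
from h import *
p=cams.grab_frame("scene");s=env.observe();e=np.array(s["eef_pos"]);R=np.array(s["eef_rot"]);print(s["ft_force"])
i0=cv2.imread("pics/scene0.png");i=p["img"].copy();q=p["img"]
def ov(i,e,R,op):
    P=lambda x:tuple(int(v*8) for v in proj(p,e+R@np.array(x,float)))
    for z,c in((25,(0,0,255)),(0,(0,255,0))):
        for y in (op,-op):cv2.polylines(i,[np.array([P((a,b+y,z)) for a,b in((8,6),(8,-6),(-8,-6),(-8,6))],np.int32)],True,c,1,shift=3)
    cv2.polylines(i,[np.array([P((a,b,-72)) for a,b in((37,88),(37,-88),(-37,-88),(-37,88))],np.int32)],True,(255,0,255),1,shift=3)
R0=np.array([[-.9107,.4131,0],[.4131,.9107,0],[0,0,-1]]);e0=np.array([227.19,500.9,191.6])
c0=np.array(proj(p,e0));print("startTCP px",c0, "now",proj(p,e))
g=lambda x:(255*(x/255.)**.6).astype(np.uint8)
def crop(im,c,w,h,s):
    x=int(min(max(c[0]-w/2,0),512-w));y=int(min(max(c[1]-h*.6,0),384-h));return cv2.resize(im[y:y+h,x:x+w],(w*s,h*s),interpolation=cv2.INTER_NEAREST)
a0=g(i0);b0=g(i);ov(b0,e,R,6)
a1=a0.copy();ov(a1,e0,R0,53)
cv2.imwrite("pics/g.png",np.hstack([crop(a1,c0,100,150,4),crop(b0,proj(p,e),100,150,4)]))
E
```

```text
t 7.3 u,v,z 469.19 -139.49 122.29 th -164.69 f(u,v,z) 0.98 0.58 -0.49 gap 0.01 q6 -1.98
[-0.9945608  -0.60124585  0.3690736 ]
startTCP px [243.67937     72.25626722] now [np.float64(220.16860761783627), np.float64(196.04864965253768)]
```

View pics/g.png

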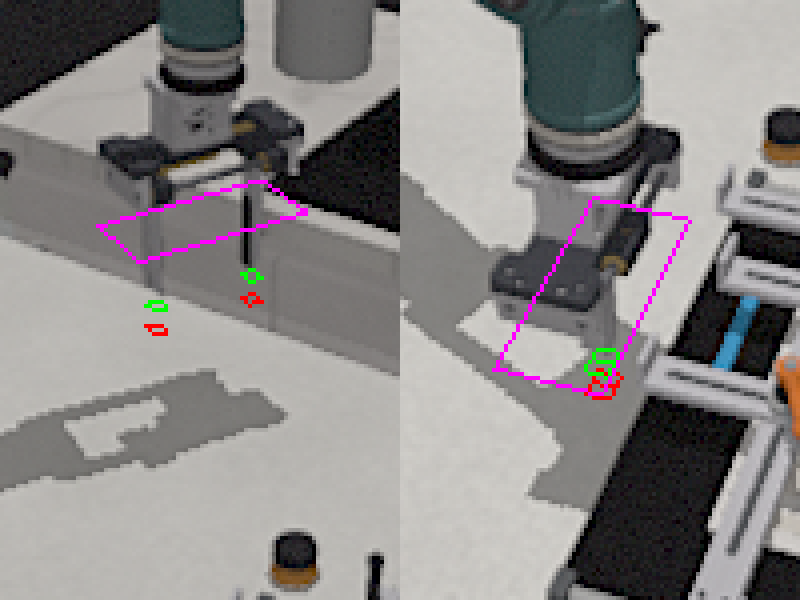

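The left half (start pose) shows the fingers ending at rows 268 and 290 where the stated geometry predicts 299 and 330. So the tips really sit about 40–45 mm higher than stated (tip z ≈ TCP z + 18). The horizontal position matches. I go lower and push again, watching the arm by template match.

>>> arm_command(
  motion=[
    {"linear": [0,0,0.5],"angular": [0,0,0]},
    {"linear": [0,0,1.0],"angular": [0,0,0]},
    {"linear": [-1,0,1.0],"angular": [0,0,0]},
    {"linear": [-2,0,1.0],"angular": [0,0,0]},
    {"linear": [-2.4,0,1.0],"angular": [0,0,0]},
    {"linear": [-2.7,0,1.0],"angular": [0,0,0]},
    {"linear": [-3.0,0,1.0],"angular": [0,0,0]},
    {"linear": [-3.2,0,1.0],"angular": [0,0,0]},
    {"linear": [-3.4,0,1.0],"angular": [0,0,0]},
  ],
)

```text
clock: 8.25
eef_pos: [522.2, -1.9, 112.7]
eef_rot: [[-0.965, -0.264, -0.0], [-0.264, 0.965, -0.0], [0.0, -0.0, -1.0]]
ft_force: [-1.2, -1.0, 0.6]
finger_gap: 0.004
grip_force: 0.6
```

```bash
cat > m.py <<'E'
from h import *
from g import show,U,V
# arm shift in mm since start, by template matching the notch tip region in the scene picture
def shift(p):
    i0=cv2.imread("pics/scene0.png");i=p["img"];k=4
    T=cv2.resize(i0[202:214,274:281],None,fx=k,fy=k,interpolation=3);S=cv2.resize(i[198:222,266:296],None,fx=k,fy=k,interpolation=3)
    m=cv2.matchTemplate(S,T,5);_,s,_,l=cv2.minMaxLoc(m);return round(s,3),(l[0]/k-8,l[1]/k-4)
if __name__=="__main__":
    show();p=cams.grab_frame("scene");print(shift(p));show()
    print("tab",[(np.round(r["xy"],1).tolist(),round(r["confidence"],2)) for r in cams.mark_of(p,"clamp_tab")[:2]],"notch",[(np.round(r["xy"],1).tolist(),round(r["confidence"],2)) for r in cams.mark_of(p,"clamp_notch")[:2]])
E
python3 m.py
```

```text
t 8.25 u,v,z 503.18 -139.64 112.66 th -164.7 f(u,v,z) -1.38 -0.63 0.59 gap 0.004 q6 -1.95
t 8.25 u,v,z 503.18 -139.64 112.66 th -164.7 f(u,v,z) -1.38 -0.63 0.59 gap 0.004 q6 -1.95
(0.559, (0.0, 0.0))
t 8.3 u,v,z 503.45 -139.64 112.63 th -164.7 f(u,v,z) -0.84 0.44 1.33 gap 0.007 q6 -1.95
tab [([235.3, 194.1], 0.89), ([254.0, 190.7], 0.5)] notch [([277.4, 210.9], 0.71)]
```

The tab and notch now move with the finger. I continue towards the board.

>>> arm_command(
  motion=[
    {"linear": [-0.2,0,0],"angular": [0,0,0]},
    {"linear": [-0.4,0,0],"angular": [0,0,0]},
    {"linear": [-0.6,0,0],"angular": [0,0,0]},
    {"linear": [-0.8,0,0],"angular": [0,0,0]},
  ],
)

```text
clock: 8.8
eef_pos: [529.9, 0.4, 112.6]
eef_rot: [[-0.965, -0.264, -0.0], [-0.264, 0.965, 0.0], [0.0, 0.0, -1.0]]
ft_force: [-2.5, -0.5, 1.2]
finger_gap: 0.005
grip_force: 0.6
```

```bash
python3 m.py
```

```text
t 8.8 u,v,z 511.24 -139.49 112.56 th -164.7 f(u,v,z) -2.57 0.16 1.16 gap 0.005 q6 -1.94
t 8.8 u,v,z 511.24 -139.49 112.56 th -164.7 f(u,v,z) -2.57 0.16 1.16 gap 0.005 q6 -1.94
(0.555, (0.0, 0.0))
t 8.85 u,v,z 511.58 -139.49 112.58 th -164.7 f(u,v,z) -0.76 1.04 1.19 gap 0.005 q6 -1.94
tab [([238.0, 192.8], 0.73)] notch [([280.3, 209.5], 0.64)]
```

>>> arm_command(
  motion=[
    {"linear": [-0.1,0,0],"angular": [0,0,0]},
    {"linear": [-0.2,0,0],"angular": [0,0,0]},
  ],
)

```text
clock: 9.15
eef_pos: [531.7, 0.8, 112.6]
eef_rot: [[-0.965, -0.264, -0.0], [-0.264, 0.965, 0.0], [0.0, 0.0, -1.0]]
ft_force: [-1.2, -0.7, 0.7]
finger_gap: 0.005
grip_force: 0.6
```

```bash
python3 m.py
```

```text
t 9.15 u,v,z 513.06 -139.52 112.56 th -164.7 f(u,v,z) -1.31 -0.34 0.66 gap 0.005 q6 -1.94
t 9.15 u,v,z 513.06 -139.52 112.56 th -164.7 f(u,v,z) -1.31 -0.34 0.66 gap 0.005 q6 -1.94
(0.454, (0.0, -1.0))
t 9.2 u,v,z 513.23 -139.55 112.61 th -164.7 f(u,v,z) -0.35 -0.49 0.35 gap 0.004 q6 -1.94
tab [([237.1, 195.1], 0.89)] notch [([282.3, 211.3], 0.85)]
```

>>> arm_command(
  motion=[
    {"linear": [-0.1,0,0],"angular": [0,0,0]},
    {"linear": [-0.1,0,0],"angular": [0,0,0]},
  ],
)

```text
clock: 9.5
eef_pos: [532.8, 1.1, 112.5]
eef_rot: [[-0.965, -0.264, -0.0], [-0.264, 0.965, 0.0], [-0.0, 0.0, -1.0]]
ft_force: [-1.0, 0.1, 0.8]
finger_gap: 0.007
grip_force: 0.5
```

>>> arm_command(
  motion=[
    {"linear": [-0.1,0,0],"angular": [0,0,0]},
    {"linear": [-0.1,0,0],"angular": [0,0,0]},
  ],
)

```text
clock: 9.7
eef_pos: [533.8, 1.4, 112.5]
eef_rot: [[-0.965, -0.264, 0.0], [-0.264, 0.965, 0.0], [-0.0, 0.0, -1.0]]
ft_force: [-0.4, -0.0, -0.3]
finger_gap: 0.006
grip_force: 0.5
```

>>> arm_command(
  motion=[
    {"linear": [-0.1,0,0],"angular": [0,0,0]},
    {"linear": [-0.1,0,0],"angular": [0,0,0]},
  ],
)

```text
clock: 9.9
eef_pos: [534.4, 1.5, 112.6]
eef_rot: [[-0.965, -0.264, -0.001], [-0.264, 0.965, -0.0], [0.001, 0.0, -1.0]]
ft_force: [-2.8, -0.4, 0.5]
finger_gap: 0.005
grip_force: 1.1
```

```bash
python3 m.py
```

```text
t 9.9 u,v,z 515.91 -139.54 112.59 th -164.7 f(u,v,z) -2.82 0.36 0.46 gap 0.005 q6 -1.94
t 9.9 u,v,z 515.91 -139.54 112.59 th -164.7 f(u,v,z) -2.82 0.36 0.46 gap 0.005 q6 -1.94
(0.46, (-6.0, -3.0))
t 9.95 u,v,z 515.89 -139.52 112.56 th -164.7 f(u,v,z) -2.87 -0.19 0.87 gap 0.005 q6 -1.94
tab [([238.4, 193.9], 0.69)] notch [([283.1, 209.6], 0.59)]
```

>>> arm_command(
  motion=[
    {"linear": [-0.05,0,0],"angular": [0,0,0]},
    {"linear": [-0.05,0,0],"angular": [0,0,0]},
  ],
)

```text
clock: 10.25
eef_pos: [534.7, 1.6, 112.5]
eef_rot: [[-0.965, -0.264, -0.001], [-0.264, 0.965, -0.0], [0.001, 0.0, -1.0]]
ft_force: [-4.5, -0.8, 1.1]
finger_gap: 0.007
grip_force: 2.0
```

```bash
python3 g.py 505 -139.5 112.6 195.3
```

```text
t 10.25 u,v,z 516.16 -139.55 112.54 th -164.7 f(u,v,z) -4.52 0.44 1.07 gap 0.007 q6 -1.94
lin cm [ 1.111  0.004 -0.005] angz deg -0.0
```

The notch bears on the board: 4.5 N, stiff contact at u≈516, as predicted. I back off, rise, and go to the board side of the lever end.

>>> arm_command(
  motion=[
    {"linear": [0.5,0,0],"angular": [0,0,0]},
    {"linear": [2,0,0],"angular": [0,0,0]},
    {"linear": [2.5,0,-2],"angular": [0,0,0]},
    {"linear": [2.5,0,-5],"angular": [0,0,0]},
    {"linear": [2.5,0,-7.5],"angular": [0,0,0]},
    {"linear": [2.5,0,-7.5],"angular": [0,0,0]},
  ],
)

```text
clock: 10.85
eef_pos: [513.9, -5.1, 192.2]
eef_rot: [[-0.964, -0.264, 0.011], [-0.264, 0.964, -0.001], [-0.01, -0.003, -1.0]]
ft_force: [-0.2, -0.2, 0.9]
finger_gap: 0.005
grip_force: 0.0
```

```bash
python3 - <<'E'
from h import *
from g import go
p=cams.grab_frame("scene")
for t in("clamp_notch","clamp_tab","lever_end"):print(t,[(np.round(r["xy"],1).tolist(),round(r["confidence"],2)) for r in cams.mark_of(p,t)[:2]])
go(662,-191,185,219.8)
E
```

```text
t 10.85 u,v,z 494.37 -140.49 192.24 th -164.68 f(u,v,z) -0.25 -0.09 0.87 gap 0.005 q6 -1.96
clamp_notch [([280.7, 209.0], 0.85)]
clamp_tab [([240.0, 195.3], 0.67)]
lever_end [([268.0, 213.3], 0.57)]
t 11.05 u,v,z 491.11 -139.25 185.89 th -164.69 f(u,v,z) -0.78 -0.27 -0.52 gap 0.006 q6 -1.96
lin cm [-17.094  -5.18    0.052] angz deg -24.49
```

>>> arm_command(
  motion=[
    {"linear": [-4.3,-1.3,0],"angular": [0,0,-6.1]},
    {"linear": [-8.6,-2.6,0],"angular": [0,0,-12.2]},
    {"linear": [-12.8,-3.9,0],"angular": [0,0,-18.4]},
    {"linear": [-17.1,-5.2,0],"angular": [0,0,-24.5]},
    {"linear": [-17.1,-5.2,0],"angular": [0,0,-24.5]},
    {"linear": [-17.1,-5.2,0],"angular": [0,0,-24.5]},
  ],
)

```text
clock: 11.65
eef_pos: [689.1, -9.8, 183.0]
eef_rot: [[-0.769, -0.64, -0.007], [-0.64, 0.769, 0.001], [0.005, 0.005, -1.0]]
ft_force: [-0.7, -0.1, 0.2]
finger_gap: 0.003
grip_force: 0.0
```

```bash
python3 - <<'E'
from h import *
from g import go
p=cams.grab_frame("scene")
print(p["img"].shape);cv2.imwrite("pics/k.png",p["img"])
for t in("lever_end","clamp_notch"):print(t,[(np.round(r["xy"],1).tolist(),round(r["confidence"],2)) for r in cams.mark_of(p,t)[:2]])
go(662,-191,132,219.8)
# finger silhouette: change against the start picture, below the predicted TCP
e=np.array(env.observe()["eef_pos"])
for dz in(40,30,20,10,0,-10,-25): print(dz,np.round(proj(p,e+[0,0,dz]),1))
d=cv2.absdiff(p["img"],cv2.imread("pics/scene0.png")).max(2)
c=int(proj(p,e)[0]); r=int(proj(p,e)[1])
print(c,r);print(d[r-22:r+12,c-10:c+10])
E
```

```text
t 11.65 u,v,z 662.09 -191.31 183.04 th -140.24 f(u,v,z) -0.66 0.07 0.24 gap 0.003 q6 -2.36
(384, 512, 3)
lever_end [([270.2, 213.2], 0.69)]
clamp_notch [([255.1, 191.9], 0.69), ([280.9, 211.6], 0.64)]
t 11.8 u,v,z 661.65 -191.16 188.47 th -140.22 f(u,v,z) 0.27 0.52 -0.35 gap 0.008 q6 -2.36
lin cm [-4.100e-02 -2.000e-03  5.648e+00] angz deg -0.02
40 [283.1 199.6]
30 [282.8 202.3]
20 [282.5 204.9]
10 [282.2 207.5]
0 [282.  210.1]
-10 [281.7 212.6]
-25 [281.3 216.4]
281 210
[[ 56  58  56  34   3  61  80  86 118  68  37  42  78 126 137 133 133 130
  130  75]
 [ 56  53  32  11  25  75 100 102  87  46  41  49  40  78  87  80 126 142
  147  69]
 [ 63  48  22  10  42  73  98 115  61  33  42  47  45  42  29  34  75  89
   88  35]
 [ 39  44  18  16  46  72 103 104  48  30  43  46  45  46  37  39  42  47
   35  28]
 [ 13   4  12  27  47  80 111  73  35  42  40  41  45  46  42  43  45  42
   35  36]
 [  5   5   4  46  51  78 121  66  34  54  19  10  27  48  43  45  51  30
   33  35]
 [ 41  17  36  53  52  80 110  60  37  43  25  16  33  44  49  47  52  37
   34  33]
 [ 23  15  46  56  54  70  66
[... 1566 characters left out ...]
  27  28
   28  28]
 [ 32  13  35  30  24  20  61  76  70  80  42  22  29  30  27  27  28  29
   28  28]
 [  8  16  52  17  33  58  66  70  70  70  38  24  25  29  27  29  27  28
   27  29]
 [ 13  19  16   4  12  21  16  51  67  32  25  28  28  30  27  27  28  28
   30  27]
 [ 15  17  15  16  17  22  31  42  67  29  20  27  31  30  28  28  28  28
   29  27]
 [ 13  15  15  16  16  22  32  63  59  35  15  38  32  28  28  28  27  28
   27  30]
 [ 15  14  13  14  19  28  52  73  50  28  47  64  37  27  29  28  29  28
   29  27]
 [ 13  15  14  16  21  31  64  71  35  20  38  46  26  28  30  28  27  28
   29  28]
 [ 14  14  16  16  27  37  66  68  51   7   8  17  28  32  32  32  30  29
   30  29]]
```

>>> arm_command(
  motion=[
    {"linear": [0,0,2],"angular": [0,0,0]},
    {"linear": [0,0,3],"angular": [0,0,0]},
    {"linear": [0,0,4],"angular": [0,0,0]},
    {"linear": [0,0,5],"angular": [0,0,0]},
    {"linear": [0,0,5.6],"angular": [0,0,0]},
    {"linear": [0,0,5.6],"angular": [0,0,0]},
    {"linear": [0,0,5.6],"angular": [0,0,0]},
  ],
)

```text
clock: 12.5
eef_pos: [689.8, -9.9, 131.7]
eef_rot: [[-0.768, -0.64, 0.0], [-0.64, 0.768, 0.0], [-0.0, -0.0, -1.0]]
ft_force: [0.1, 0.0, -0.3]
finger_gap: 0.006
grip_force: 0.0
```

```bash
cat > arc.py <<'E'
import sys
from g import *
# rows to follow the lever end: alpha = lever angle in holder frame (deg); contact torque on the lever about the hub from the measured force
H=np.array([606.9,-140.3]);off=float(15.5)
def C(a):
    a=np.radians(a);return H+67*np.array([np.cos(a),np.sin(a)])+off*np.array([-np.sin(a),np.cos(a)])
p,R=show();th0=np.degrees(np.arctan2(R[1,0],R[0,0]))
uv=np.array([p[:2]@U,p[:2]@V])
r=uv-H;print("pos rel hub",r.round(1),"alpha est",np.degrees(np.arctan2(r[1],r[0])-np.arctan2(off,67)).round(1))
for a in map(float,sys.argv[2:]):
    c=C(a);t=np.r_[c[0]*U+c[1]*V,float(sys.argv[1])];d=R.T@(t-p)/10;th=a-90+15.3
    print(a,d.round(2).tolist(),round(-((th-th0+180)%360-180),1))
E
sed -i 's/^if len/if __name__=="__main__" and len/; s/^else: show/elif __name__=="__main__": show/' g.py
python3 arc.py 132 -65 -68 -71 -74 -77 -80 -83 -86 -89 -92
```

```text
t 12.5 u,v,z 662.75 -191.62 131.74 th -140.2 f(u,v,z) 0.12 0.0 -0.35 gap 0.006 q6 -2.36
pos rel hub [ 55.8 -51.3] alpha est -55.6
-65.0 [1.34, 0.3, -0.03] -0.5
-68.0 [1.69, 0.22, -0.03] 2.5
-71.0 [2.05, 0.16, -0.03] 5.5
-74.0 [2.41, 0.13, -0.03] 8.5
-77.0 [2.77, 0.11, -0.03] 11.5
-80.0 [3.13, 0.11, -0.03] 14.5
-83.0 [3.49, 0.13, -0.03] 17.5
-86.0 [3.84, 0.16, -0.03] 20.5
-89.0 [4.2, 0.22, -0.03] 23.5
-92.0 [4.55, 0.29, -0.03] 26.5
```

>>> arm_command(
  motion=[
    {"linear": [0.5,0.1,0],"angular": [0,0,0]},
    {"linear": [1.0,0.2,0],"angular": [0,0,0]},
    {"linear": [1.34,0.3,0],"angular": [0,0,0]},
    {"linear": [1.69,0.22,0],"angular": [0,0,2.5]},
    {"linear": [2.05,0.16,0],"angular": [0,0,5.5]},
    {"linear": [2.41,0.13,0],"angular": [0,0,8.5]},
    {"linear": [2.77,0.11,0],"angular": [0,0,11.5]},
    {"linear": [3.13,0.11,0],"angular": [0,0,14.5]},
    {"linear": [3.49,0.13,0],"angular": [0,0,17.5]},
    {"linear": [3.84,0.16,0],"angular": [0,0,20.5]},
    {"linear": [3.84,0.16,0],"angular": [0,0,20.5]},
  ],
)

```text
clock: 13.6
eef_pos: [658.8, -33.5, 131.9]
eef_rot: [[-0.944, -0.33, 0.0], [-0.33, 0.944, 0.0], [-0.0, -0.0, -1.0]]
ft_force: [-0.2, -0.2, -0.4]
finger_gap: 0.006
grip_force: 0.0
```

```bash
python3 - <<'E'
from h import *
p=cams.grab_frame("scene")
for t in("lever_end","clamp_notch"):print(t,[(np.round(r["xy"],1).tolist(),round(r["confidence"],2),np.round(atz(p,r["xy"],170),0)) for r in cams.mark_of(p,t)[:2]])
hsv=cv2.cvtColor(p["img"],cv2.COLOR_BGR2HSV);m=((hsv[...,0]<15)&(hsv[...,1]>150)&(hsv[...,2]>60)).astype(np.uint8)
ys,xs=np.nonzero(m[185:225,250:285]);print(len(xs),xs.min()+250,xs.max()+250,ys.min()+185,ys.max()+185)
E
python3 arc.py 131.7 -86 -88 -90 -92 -94 -96 -98 -100
```

```text
lever_end []
clamp_notch [([280.0, 211.6], 0.58, array([680.,  -3., 170.]))]
t 13.75 u,v,z 627.03 -206.05 131.82 th -160.65 f(u,v,z) 0.37 -0.62 -0.77 gap 0.007 q6 -2.04
pos rel hub [ 20.1 -65.8] alpha est -86.0
-86.0 [-0.01, -0.0, 0.01] 0.0
-88.0 [0.23, -0.05, 0.01] 2.0
-90.0 [0.47, -0.09, 0.01] 4.0
-92.0 [0.7, -0.13, 0.01] 6.0
-94.0 [0.94, -0.15, 0.01] 8.0
-96.0 [1.18, -0.17, 0.01] 10.0
-98.0 [1.42, -0.18, 0.01] 12.0
-100.0 [1.66, -0.18, 0.01] 14.0Traceback (most recent call last):
  File "<stdin>", line 5, in <module>
    return umr_minimum(a, axis, None, out, keepdims, initial, where)
ValueError: zero-size array to reduction operation minimum which has no identity
```

>>> arm_command(
  motion=[
    {"linear": [0.23,-0.05,0],"angular": [0,0,2]},
    {"linear": [0.47,-0.09,0],"angular": [0,0,4]},
    {"linear": [0.7,-0.13,0],"angular": [0,0,6]},
  ],
)

```text
clock: 14.05
eef_pos: [653.1, -36.6, 131.6]
eef_rot: [[-0.973, -0.23, 0.0], [-0.23, 0.973, 0.0], [-0.0, 0.0, -1.0]]
ft_force: [0.1, 1.2, 0.1]
finger_gap: 0.006
grip_force: 0.2
```

```bash
sed -i 's/^r=uv-H/s=env.observe();F=R.T@np.array(s["ft_force"]);print("tool force",F.round(2),"torque~",round(-F[0]*.06,3))\nr=uv-H/' arc.py; python3 arc.py 131.8 -94 -96 -98 -100
```

```text
t 14.05 u,v,z 620.35 -207.64 131.56 th -166.72 f(u,v,z) 0.38 1.15 0.11 gap 0.006 q6 -1.95
tool force [-0.34  1.16 -0.11] torque~ 0.02
pos rel hub [ 13.5 -67.3] alpha est -91.7
-94.0 [0.26, -0.07, -0.02] 2.0
-96.0 [0.49, -0.11, -0.02] 4.0
-98.0 [0.73, -0.14, -0.02] 6.0
-100.0 [0.97, -0.17, -0.02] 8.0
```

>>> arm_command(
  motion=[
    {"linear": [0.26,-0.06,0],"angular": [0,0,2]},
    {"linear": [0.49,-0.11,0],"angular": [0,0,4]},
  ],
)

```text
clock: 14.25
eef_pos: [648.6, -38.8, 131.6]
eef_rot: [[-0.987, -0.161, 0.0], [-0.161, 0.987, 0.0], [-0.0, 0.0, -1.0]]
ft_force: [1.1, 0.7, -0.3]
finger_gap: 0.005
grip_force: 0.4
```

```bash
python3 arc.py 131.8 -98 -100 -102 -104; python3 - <<'E'
from h import *
p=cams.grab_frame("scene")
cv2.imwrite("pics/l.png",p["img"]);hsv=cv2.cvtColor(p["img"],cv2.COLOR_BGR2HSV);m=((hsv[...,0]<20)&(hsv[...,1]>120)&(hsv[...,2]>50)).astype(np.uint8)
m[:180]=0;m[225:]=0;m[:,:225]=0;m[:,300:]=0
print(cv2.connectedComponentsWithStats(m)[2])
E
python3 arc.py 131.8
```

```text
t 14.25 u,v,z 615.41 -208.58 131.56 th -170.72 f(u,v,z) 1.27 0.39 -0.33 gap 0.005 q6 -1.88
tool force [-1.22  0.52  0.33] torque~ 0.073
pos rel hub [  8.5 -68.3] alpha est -95.9
-98.0 [0.24, -0.05, -0.02] 2.0
-100.0 [0.48, -0.09, -0.02] 4.0
-102.0 [0.71, -0.13, -0.02] 6.0
-104.0 [0.95, -0.15, -0.02] 8.0
[[     0      0    512    384 196595]
 [   267    200      6      4     10]
 [   281    219      2      1      2]
 [   288    224      1      1      1]]
t 14.3 u,v,z 615.19 -208.63 131.62 th -170.79 f(u,v,z) 0.74 0.04 0.1 gap 0.004 q6 -1.88
tool force [-0.73  0.12 -0.1 ] torque~ 0.044
pos rel hub [  8.3 -68.3] alpha est -96.1
```

>>> arm_command(
  motion=[
    {"linear": [0.24,-0.05,0],"angular": [0,0,2]},
    {"linear": [0.48,-0.09,0],"angular": [0,0,4]},
  ],
)

```text
clock: 14.5
eef_pos: [644.9, -40.1, 131.6]
eef_rot: [[-0.996, -0.093, 0.002], [-0.093, 0.996, 0.001], [-0.002, 0.001, -1.0]]
ft_force: [2.8, 2.1, -2.0]
finger_gap: 0.007
grip_force: 1.6
```

```bash
python3 arc.py 131.8 -102 -103 -104 -106 -108
```

```text
t 14.5 u,v,z 611.45 -208.89 131.62 th -174.68 f(u,v,z) 3.25 1.3 -1.97 gap 0.007 q6 -1.81
tool force [-2.97  1.85  1.97] torque~ 0.178
pos rel hub [  4.6 -68.6] alpha est -99.2
-102.0 [0.32, -0.07, -0.02] 2.0
-103.0 [0.44, -0.1, -0.02] 3.0
-104.0 [0.55, -0.12, -0.02] 4.0
-106.0 [0.79, -0.15, -0.02] 6.0
-108.0 [1.03, -0.18, -0.02] 8.0
```

>>> arm_command(
  motion=[
    {"linear": [0.12,-0.02,0],"angular": [0,0,1]},
    {"linear": [0.24,-0.05,0],"angular": [0,0,2]},
    {"linear": [0.36,-0.07,0],"angular": [0,0,3]},
  ],
)

```text
clock: 14.8
eef_pos: [641.2, -41.1, 131.5]
eef_rot: [[-0.999, -0.04, 0.002], [-0.04, 0.999, 0.001], [-0.002, 0.001, -1.0]]
ft_force: [4.4, 2.2, -3.1]
finger_gap: 0.009
grip_force: 2.3
```

```bash
python3 arc.py 131.8; python3 -c "
from h import *
cams.grab_frame('top')"; python3 arc.py 131.8
```

```text
t 14.8 u,v,z 607.63 -208.88 131.53 th -177.71 f(u,v,z) 4.8 0.93 -3.15 gap 0.009 q6 -1.76
tool force [-4.47  1.98  3.16] torque~ 0.268
pos rel hub [  0.7 -68.6] alpha est -102.4
t 14.85 u,v,z 607.39 -208.88 131.52 th -177.74 f(u,v,z) 4.78 0.72 -2.99 gap 0.005 q6 -1.76
tool force [-4.49  1.78  3.  ] torque~ 0.269
pos rel hub [  0.5 -68.6] alpha est -102.6
```

>>> arm_command(
  motion=[
    {"linear": [0.12,-0.02,0],"angular": [0,0,1]},
    {"linear": [0.24,-0.05,0],"angular": [0,0,2]},
    {"linear": [0.36,-0.07,0],"angular": [0,0,3]},
    {"linear": [0.48,-0.09,0],"angular": [0,0,4]},
    {"linear": [0.48,-0.09,0],"angular": [0,0,4]},
  ],
)

```text
clock: 15.35
eef_pos: [637.1, -42.0, 131.5]
eef_rot: [[-1.0, 0.029, 0.004], [0.029, 1.0, 0.001], [-0.004, 0.001, -1.0]]
ft_force: [7.0, 3.1, -3.2]
finger_gap: 0.003
grip_force: 3.5
```

```bash
python3 arc.py 131.8;python3 -c "
from h import *
cams.grab_frame('top')"; python3 arc.py 131.8
```

```text
t 15.35 u,v,z 603.46 -208.66 131.53 th 178.33 f(u,v,z) 7.59 1.12 -3.19 gap 0.003 q6 -1.7
tool force [-6.92  3.28  3.22] torque~ 0.415
pos rel hub [ -3.4 -68.4] alpha est -105.9
t 15.4 u,v,z 603.44 -208.68 131.49 th 178.34 f(u,v,z) 7.84 0.2 -3.92 gap 0.003 q6 -1.7
tool force [-7.43  2.47  3.95] torque~ 0.446
pos rel hub [ -3.5 -68.4] alpha est -105.9
```

>>> arm_command(
  motion=[
    {"linear": [0.1,-0.02,0],"angular": [0,0,1]},
    {"linear": [0.2,-0.04,0],"angular": [0,0,1.8]},
    {"linear": [0.2,-0.04,0],"angular": [0,0,1.8]},
    {"linear": [0.2,-0.04,0],"angular": [0,0,1.8]},
  ],
)

```text
clock: 15.8
eef_pos: [634.9, -42.4, 131.4]
eef_rot: [[-0.998, 0.06, 0.003], [0.06, 0.998, 0.001], [-0.003, 0.001, -1.0]]
ft_force: [7.3, 1.8, -3.7]
finger_gap: 0.005
grip_force: 3.3
```

```bash
python3 arc.py 131.8;for i in 1 2 3; do python3 -c "
from h import *
cams.grab_frame('top')"; python3 arc.py 131.8|grep force; done
```

```text
t 15.8 u,v,z 601.27 -208.49 131.37 th 176.54 f(u,v,z) 7.5 -0.16 -3.69 gap 0.005 q6 -1.67
tool force [-7.15  2.26  3.71] torque~ 0.429
pos rel hub [ -5.6 -68.2] alpha est -107.7
tool force [-6.53  3.34  3.41] torque~ 0.392
tool force [-6.5   2.18  4.05] torque~ 0.39
tool force [-6.45  2.86  3.09] torque~ 0.387
```

>>> arm_command(
  motion=[
    {"linear": [0.1,-0.02,0],"angular": [0,0,1]},
    {"linear": [0.2,-0.04,0],"angular": [0,0,1.8]},
    {"linear": [0.2,-0.04,0],"angular": [0,0,1.8]},
    {"linear": [0.2,-0.04,0],"angular": [0,0,1.8]},
    {"linear": [0.2,-0.04,0],"angular": [0,0,1.8]},
  ],
)

```text
clock: 16.45
eef_pos: [633.9, -42.6, 131.5]
eef_rot: [[-0.996, 0.092, 0.005], [0.092, 0.996, 0.001], [-0.005, 0.002, -1.0]]
ft_force: [8.6, 2.2, -3.3]
finger_gap: 0.005
grip_force: 4.3
```

```bash
python3 arc.py 131.8;for i in 1 2 3; do python3 -c "
from h import *
cams.grab_frame('top')"; python3 arc.py 131.8|grep force; done; python3 -c "
from h import *
s=env.observe();print(s['ft_torque'],s['ft_force'])
p=cams.grab_frame('top')
for t in('lever_end','lever'):print(t,[(r['xy'],r['confidence'],atz(p,r['xy'],168)) for r in cams.mark_of(p,t)[:2]])"
```

```text
t 16.45 u,v,z 600.21 -208.41 131.51 th 174.75 f(u,v,z) 8.87 -0.1 -3.28 gap 0.005 q6 -1.64
tool force [-8.32  3.02  3.33] torque~ 0.499
pos rel hub [ -6.7 -68.1] alpha est -108.6
tool force [-8.83  4.39  4.92] torque~ 0.53
tool force [-8.45  3.36  4.08] torque~ 0.507
tool force [-9.72  3.24  3.8 ] torque~ 0.583
[ 0.46584105 -1.58977141 -0.14308223] [ 9.99538657  2.34010649 -3.74854756]
lever_end []
lever [([288.5, 188.8], 0.31, array([541.6013808 ,   5.51665822, 168.        ]))]
```

>>> arm_command(
  motion=[
    {"linear": [0,0,0],"angular": [0,0,0]},
    {"linear": [0,0,0],"angular": [0,0,0]},
    {"linear": [0,0,0],"angular": [0,0,0]},
    {"linear": [0,0,0],"angular": [0,0,0]},
    {"linear": [0,0,0],"angular": [0,0,0]},
    {"linear": [0,0,0],"angular": [0,0,0]},
    {"linear": [0,0,0],"angular": [0,0,0]},
    {"linear": [0,0,0],"angular": [0,0,0]},
  ],
)

```text
clock: 17.55
eef_pos: [633.9, -42.7, 131.5]
eef_rot: [[-0.996, 0.092, 0.005], [0.092, 0.996, 0.001], [-0.005, 0.002, -1.0]]
ft_force: [9.4, 2.7, -4.2]
finger_gap: 0.004
grip_force: 4.3
```

```bash
python3 arc.py 131.8;for i in 1 2; do python3 -c "
from h import *
cams.grab_frame('top')"; python3 arc.py 131.8|grep force; done
```

```text
t 17.55 u,v,z 600.2 -208.43 131.5 th 174.75 f(u,v,z) 9.74 0.16 -4.2 gap 0.004 q6 -1.64
tool force [-9.04  3.57  4.25] torque~ 0.543
pos rel hub [ -6.7 -68.1] alpha est -108.6
tool force [-8.31  3.55  3.4 ] torque~ 0.499
tool force [-8.41  3.41  4.69] torque~ 0.505
```

The load is held steady at about 0.52 N·m with the lever still. I back off, rise, and move to the board side of the tab.

>>> arm_command(
  motion=[
    {"linear": [-0.6,0,0],"angular": [0,0,0]},
    {"linear": [-1.5,0,0],"angular": [0,0,0]},
    {"linear": [-2,0,0],"angular": [0,0,0]},
    {"linear": [-2,0,-2],"angular": [0,0,0]},
    {"linear": [-2,0,-4.5],"angular": [0,0,0]},
    {"linear": [-2,0,-6],"angular": [0,0,0]},
    {"linear": [-2,0,-6],"angular": [0,0,0]},
  ],
)

```text
clock: 18.35
eef_pos: [652.9, -45.7, 195.1]
eef_rot: [[-0.996, 0.093, 0.006], [0.093, 0.996, -0.001], [-0.006, -0.001, -1.0]]
ft_force: [-0.3, 0.4, 0.2]
finger_gap: 0.007
grip_force: 0.0
```

```bash
python3 - <<'E'
from h import *
from g import go
p=cams.grab_frame("scene")
for t in("lever_end","clamp_notch","clamp_tab"):print(t,[(np.round(r["xy"],1).tolist(),round(r["confidence"],2)) for r in cams.mark_of(p,t)[:2]])
go(550,-139.5,190,195.3)
for (u,v,z) in [(526.7,-140,150),(650,-140,126),(588,-197,168)]:
    from g import U,V
    print((u,v,z),np.round(proj(p,np.r_[u*U+v*V,z]),1))
E
```

```text
lever_end [([267.2, 209.3], 0.66), ([253.3, 210.1], 0.51)]
clamp_notch [([282.6, 212.3], 0.71)]
clamp_tab [([240.5, 194.0], 0.54)]
t 18.55 u,v,z 615.76 -215.3 189.81 th 174.7 f(u,v,z) 0.46 -0.37 -0.84 gap 0.005 q6 -1.63
lin cm [8.816e+00 4.782e+00 7.000e-03] angz deg -20.6
(526.7, -140, 150) [238.9 194.3]
(650, -140, 126) [281.1 210.5]
(588, -197, 168) [253.8 210.1]
```

>>> arm_command(
  motion=[
    {"linear": [2.9,1.6,0],"angular": [0,0,-7]},
    {"linear": [5.9,3.2,0],"angular": [0,0,-14]},
    {"linear": [8.8,4.8,0],"angular": [0,0,-20.6]},
    {"linear": [8.8,4.8,0],"angular": [0,0,-20.6]},
    {"linear": [8.8,4.8,0],"angular": [0,0,-20.6]},
    {"linear": [8.8,4.8,2],"angular": [0,0,-20.6]},
    {"linear": [8.8,4.8,4],"angular": [0,0,-20.6]},
    {"linear": [8.8,4.8,5],"angular": [0,0,-20.6]},
    {"linear": [8.8,4.8,5.5],"angular": [0,0,-20.6]},
    {"linear": [8.8,4.8,6.0],"angular": [0,0,-20.6]},
    {"linear": [8.8,4.8,6.0],"angular": [0,0,-20.6]},
  ],
)

```text
clock: 19.65
eef_pos: [568.5, 10.5, 131.3]
eef_rot: [[-0.965, -0.263, -0.0], [-0.263, 0.965, 0.0], [0.0, 0.0, -1.0]]
ft_force: [-0.1, -0.2, 0.0]
finger_gap: 0.005
grip_force: 0.0
```

```bash
python3 g.py 549 -139.5 124 195.3
```

```text
t 19.65 u,v,z 551.1 -139.91 131.32 th -164.72 f(u,v,z) -0.14 -0.14 0.04 gap 0.005 q6 -1.92
lin cm [0.205 0.039 0.732] angz deg -0.02
```

>>> arm_command(
  motion=[
    {"linear": [0,0,0.2],"angular": [0,0,0]},
    {"linear": [0,0,0.4],"angular": [0,0,0]},
    {"linear": [0,0,0.4],"angular": [0,0,0]},
  ],
)

```text
clock: 19.95
eef_pos: [568.3, 10.7, 127.8]
eef_rot: [[-0.965, -0.264, 0.0], [-0.264, 0.965, 0.0], [-0.0, -0.0, -1.0]]
ft_force: [0.5, 0.5, 0.1]
finger_gap: 0.005
grip_force: 0.0
```

>>> arm_command(
  motion=[
    {"linear": [0,0,0.2],"angular": [0,0,0]},
    {"linear": [0,0,0.3],"angular": [0,0,0]},
    {"linear": [0,0,0.3],"angular": [0,0,0]},
  ],
)

```text
clock: 20.25
eef_pos: [568.1, 10.7, 124.4]
eef_rot: [[-0.965, -0.264, -0.0], [-0.264, 0.965, 0.0], [0.0, 0.0, -1.0]]
ft_force: [-0.9, -0.2, -0.1]
finger_gap: 0.002
grip_force: 0.0
```

```bash
python3 g.py
```

```text
t 20.25 u,v,z 550.84 -139.58 124.36 th -164.7 f(u,v,z) -0.87 0.08 -0.15 gap 0.002 q6 -1.92
```

>>> arm_command(
  motion=[
    {"linear": [0.4,0,0],"angular": [0,0,0]},
    {"linear": [0.8,0,0],"angular": [0,0,0]},
    {"linear": [1.1,0,0],"angular": [0,0,0]},
    {"linear": [1.2,0,0],"angular": [0,0,0]},
    {"linear": [1.2,0,0],"angular": [0,0,0]},
  ],
)

```text
clock: 20.75
eef_pos: [557.9, 7.8, 124.8]
eef_rot: [[-0.965, -0.264, 0.003], [-0.264, 0.965, 0.001], [-0.003, -0.0, -1.0]]
ft_force: [4.1, 1.1, -2.0]
finger_gap: 0.006
grip_force: 2.6
```

>>> arm_command(
  motion=[
    {"linear": [0.1,0,0],"angular": [0,0,0]},
    {"linear": [0.1,0,0],"angular": [0,0,0]},
  ],
)

```text
clock: 20.95
eef_pos: [557.8, 7.8, 124.8]
eef_rot: [[-0.964, -0.264, 0.005], [-0.264, 0.964, 0.001], [-0.005, -0.0, -1.0]]
ft_force: [7.1, 1.6, -2.9]
finger_gap: 0.005
grip_force: 3.6
```

```bash
python3 g.py
```

```text
t 20.95 u,v,z 540.16 -139.67 124.83 th -164.68 f(u,v,z) 7.23 -0.37 -2.87 gap 0.005 q6 -1.93
```

Contact: 7.2 N on the tab and it stands firm. I hold this.

>>> arm_command(
  motion=[
    {"linear": [0,0,0],"angular": [0,0,0]},
    {"linear": [0,0,0],"angular": [0,0,0]},
    {"linear": [0,0,0],"angular": [0,0,0]},
    {"linear": [0,0,0],"angular": [0,0,0]},
    {"linear": [0,0,0],"angular": [0,0,0]},
  ],
)

```text
clock: 21.45
eef_pos: [557.8, 7.8, 124.8]
eef_rot: [[-0.964, -0.264, 0.005], [-0.264, 0.964, 0.001], [-0.005, -0.0, -1.0]]
ft_force: [7.0, 2.2, -3.8]
finger_gap: 0.006
grip_force: 3.5
```

```bash
python3 g.py;for i in 1 2; do python3 -c "
from h import *
cams.grab_frame('top')"; python3 g.py; done
```

```text
t 21.45 u,v,z 540.16 -139.68 124.82 th -164.68 f(u,v,z) 7.37 0.28 -3.8 gap 0.006 q6 -1.93
t 21.5 u,v,z 540.18 -139.69 124.86 th -164.68 f(u,v,z) 7.55 0.42 -4.34 gap 0.001 q6 -1.93
t 21.55 u,v,z 540.15 -139.68 124.83 th -164.68 f(u,v,z) 6.95 0.96 -3.95 gap 0.001 q6 -1.93
```

>>> arm_command(
  motion=[
    {"linear": [0,0,0],"angular": [0,0,0]},
    {"linear": [0,0,0],"angular": [0,0,0]},
    {"linear": [-0.4,0,0],"angular": [0,0,0]},
    {"linear": [-1.2,0,0],"angular": [0,0,0]},
    {"linear": [-1.2,0,-1.5],"angular": [0,0,0]},
    {"linear": [-1.2,0,-5],"angular": [0,0,0]},
    {"linear": [-1.2,0,-9],"angular": [0,0,0]},
    {"linear": [2,0,-11],"angular": [0,0,0]},
    {"linear": [6,0,-11],"angular": [0,0,0]},
    {"linear": [10,0,-11],"angular": [0,0,0]},
    {"linear": [14,0,-11],"angular": [0,0,0]},
    {"linear": [18,0,-11],"angular": [0,0,0]},
    {"linear": [18,0,-11],"angular": [0,0,0]},
    {"linear": [18,0,-11],"angular": [0,0,0]},
  ],
)

```text
clock: 22.95
eef_pos: [382.2, -40.4, 236.1]
eef_rot: [[-0.965, -0.263, 0.003], [-0.263, 0.965, -0.001], [-0.003, -0.001, -1.0]]
ft_force: [0.3, -0.9, 0.3]
finger_gap: 0.008
grip_force: 0.0
```

```bash
python3 - <<'E'
from h import *
from g import show,U,V
show()
for n in("scene","top"):
    p=cams.grab_frame(n)
    for t,z in(("lever_end",168),("clamp_notch",126),("clamp_tab",150),("board",123.5),("spudger",60)):
        print(n,t,[(np.round(r["xy"],1).tolist(),round(r["confidence"],2),np.round([atz(p,r["xy"],z)[:2]@U,atz(p,r["xy"],z)[:2]@V],1).tolist()) for r in cams.mark_of(p,t)[:3]])
    i0=cv2.imread(f"pics/{n}0.png")
    c=(slice(160,215),slice(300,345)) if n=="scene" else (slice(95,145),slice(225,280))
    print("board diff",cv2.absdiff(i0,p["img"])[c].mean())
    if n=="scene":
        P=lambda u,v,z:np.round(proj(p,np.r_[u*U+v*V,z]),1)
        print(P(529.2-2.5,-140,150),P(653,-140,126))
E
```

```text
t 22.95 u,v,z 357.96 -139.85 236.07 th -164.75 f(u,v,z) 0.03 -0.97 0.33 gap 0.008 q6 -2.09
scene lever_end [([121.6, 290.9], 0.71, [383.1, -510.6]), ([255.0, 210.5], 0.42, [591.5, -197.4])]
scene clamp_notch [([283.5, 209.5], 0.8, [655.5, -134.4]), ([298.7, 228.0], 0.21, [710.4, -184.6])]
scene clamp_tab [([240.8, 194.5], 0.66, [532.0, -139.1]), ([298.3, 228.7], 0.66, [711.9, -206.3]), ([121.2, 288.6], 0.17, [370.1, -498.2])]
scene board [([333.2, 143.8], 0.85, [739.7, 197.6]), ([184.6, 334.9], 0.73, [542.6, -541.9]), ([314.9, 206.7], 0.7, [736.5, -94.3])]
scene spudger [([254.3, 191.5], 0.54, [540.2, -34.6])]
board diff 4.562020202020202
[238.9 194.3] [282.1 210.8]
top lever_end [([301.2, 157.7], 0.55, [597.3, -196.8])]
top clamp_notch []
top clamp_tab [([288.6, 190.7], 0.67, [519.7, -137.3])]
top board [([250.3, 121.5], 0.97, [747.6, -90.1]), ([119.1, 172.0], 0.81, [715.2, 320.3]), ([394.5, 162.1], 0.59, [513.0, -454.9])]
top spudger [([251.7, 121.0], 0.66, [762.6, -95.7]), ([251.1, 198.9], 0.53, [532.9, -26.1])]
board diff 6.839515151515151
```

Everything is consistent: the notch is at the board edge, the lever stays at about -109°, and the board and spudger are in place.

```bash
python3 -c "
from plant import env
print(env.sign_off())"
```

```text
the job is handed in; nothing more can be done
None
```

The job is handed in, with no verdict shown: the clamp arm bears on the board's edge (about 4.5 N), the lever was held steady at about 0.52 N·m, the tab held firm against about 7.3 N, and the robot is clear; the fingertips sat about 40 mm higher than stated, so my first pass at the tab went over it without moving anything.

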